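# Set the induction hob for the blue pan

## Robot

A 7-joint arm with a two-finger parallel gripper is mounted at the origin on the work surface. World frame = base frame: x ahead of the robot, y to its left, z up, the work surface at z = 0. Lengths are in m, angles in degrees, forces in N, time in s.
With the tool pointing down it reaches from about 0.425 to 0.925 m from the base axis. Payload 6.8 kg.
Tool frame: the origin (TCP) lies on the centre line of the jaws, within the pads' length; the fingertips stand 14 mm ahead of it and the grasp point (between the pads) lies 5 mm behind it; z points along the fingers, y is the direction in which the jaws open and shut (so a half turn about z gives the same grasp; the last joint's range is limited). The gripper opens to 88 mm and grips with 3 to 60 N. Pads are 20 mm wide; open, the fingers measure 115 mm over their backs; the gripper's body (75 mm by 178 mm) begins 61 mm behind the grasp point.
Start: joints at [65.025, 27.33, 1.283, 89.118, -0.659, 63.558, -4.761], TCP at [0.217, -0.639, 0.237] pointing down, gripper open.
Joint ranges: [-169.35, 169.35], [-19.33, 120.38], [-80.79, 83.38], [13.8, 139.57], [-78.32, 258.32], [9.67, 109.79], [-169.56, 169.56]. Speed limits (degrees/s): [136.94, 136.94, 180, 180, 180, 180, 180].

## Interface

Orientations are given as a 3x3 rotation matrix whose columns are the frame's x, y, z axes.
In Python, from station import robot gives the robot as it stands.
- The arm moves only by the shell command python3 -m inch 'ROWS' [FORCE]. ROWS is JSON, a list of rows, each a list of 7 numbers: the shift along the tool's x, y, z in mm, then the turn, a rotation vector about the tool's x, y, z in degrees, then the opening, from 0 (shut) to 1 (fully open). In form: [[x, y, z, wx, wy, wz, claw], ...]. A call has 1 to 8 rows; each row is the pose to reach, as a shift and turn from the pose commanded when the call began, along the tool's axes at that moment; what a row does not reach only later rows make up. A row lasts 1/8 s, in which the tool goes at most 62.5 mm and 10.7 degrees, less where a joint would pass 70% of its speed; a pose out of reach is approached as far as the arm can. A call with a gripper value outside its range is refused whole. The fingers move at their own pace and stop on an object; FORCE is the grip in N (left out, the last holds). Time passes only in rows, so rows that repeat a pose let the fingers close. It gives the time, the measured TCP pose, the force and the opening at its end, in the units of the state.
- robot.read_state(): the state, without advancing time (a new reading comes with each control period).
- robot.snapshot(name): name is "side" or "top" or "wrist"; returns (picture, depth): 384x512x3 uint8, red, green, blue; 384x512 float32, m along the optical axis (not along the pixel's ray), 0 where there is no reading.
- robot.camera_params(name): a dict with "camera_matrix" (3x3 intrinsics, pixels), "dist_coeffs" ([k1, k2, p1, p2, k3] as OpenCV has them; the pictures are not rectified), "T" (4x4, takes a point from camera to world coordinates). Camera axes: x right, y down, z forward; pixel columns grow to the right and rows downward; lengths in m; the calibration is good to about 2 mm. A picture is of the moment at which its call begins: read the wrist's pose just before it. camera_params takes no time and is no camera call; for the wrist camera it gives the pose at the moment of the call.
- robot.job_done(): hands the job in, once; it reports no verdict.
The state is a dict: "time_s": time; "qpos": joint angles; "qd": joint speeds; "effort": joint torques, N m; "position": TCP position; "orientation": TCP orientation; "force": force on the tool from outside, world axes, zero at the start; "moment": the same for the moment, N m; "gripper_width": opening from 0.0 (shut) to 1.0 (fully open).
Only numpy, scipy, OpenCV 4.12 (cv2) and the standard library are available. Lean on these libraries where they do the work, as an engineer would, in place of code of your own. Each camera call takes 0.05 s, during which the arm holds its last target. There are 200 camera calls.

## Task

The blue pan on the induction hob is to be heated at its own setting, marked by the blue stud beside the dial. With a fingertip, push the dial's orange upright tab round until the tab points at the blue stud, and only then press the green start button fully down and let it come up again. Only push and press: grip and lift nothing, and leave the pan and everything else standing where it is.

Things in the scene. Friction and masses are not known exactly. Their poses are not given: they have to be found in the camera images.
- hob: Countertop induction hob, steel body, fixed, 320 mm (its x) by 460 mm (its y) by 60 mm high; origin at the centre of its underside, on the work surface. The blue pan stands on the black glass on its -y side; the white control panel is the strip along its +y side, flat top 60 mm up. Dial axis at hob (30, 140) mm, start button at hob (-100, 140) mm. Its yaw varies by up to 0.25 rad.
- dial_axis (a point): Fixed point on the dial's upright turning axis, at the panel's top (60 mm above the work surface).
- dial (a joint): Angle of the dial, rad, positive anticlockwise seen from above; at 0 the tab points along the hob's +y axis, away from the pan. It turns from -1.6 to 1.6 between stops and starts within 0.3 of 0. The four studs lie at -1.25, -0.65, 0.65 and 1.25. No springs or clicks: plain friction of 0.10 N m (about 3 N at the tab), so it stays where it is left.
- tab_top (a point): Centre of the top of the dial's orange tab, 110.5 mm above the work surface, 36 mm from the dial's axis. The tab is an upright fin 20 mm long radially (26 to 46 mm from the axis), 8 mm thick across, standing from the dial's flat top (75 mm above the work surface) up to 110.5 mm. The dial is a black disc, 94 mm across. It is pushed on either flat side of the tab; the tab, seen from the axis, is the pointer.
- dial_aim (a point): Point moving with the dial, 68 mm from its axis straight out beyond the tab, at panel height: where the tab points on the circle of studs. It comes over a stud's origin when the tab points at that stud.
- stud_blue: Blue round stud, 20 mm across and 5 mm high, fixed on the hob's white panel, one of four on a 68 mm radius circle about the dial's axis; origin at the centre of its underside, 60 mm above the work surface. Which colour sits in which of the four places changes. This is the wanted setting.
- stud_red: Red round stud, 20 mm across and 5 mm high, fixed on the hob's white panel, one of four on a 68 mm radius circle about the dial's axis; origin at the centre of its underside, 60 mm above the work surface. Which colour sits in which of the four places changes.
- stud_yellow: Yellow round stud, 20 mm across and 5 mm high, fixed on the hob's white panel, one of four on a 68 mm radius circle about the dial's axis; origin at the centre of its underside, 60 mm above the work surface. Which colour sits in which of the four places changes.
- stud_black: Black round stud, 20 mm across and 5 mm high, fixed on the hob's white panel, one of four on a 68 mm radius circle about the dial's axis; origin at the centre of its underside, 60 mm above the work surface. Which colour sits in which of the four places changes.
- start (a joint): Travel of the green start button, m: 0 up, 0.006 fully down. A spring returns it; fully down takes 5 N.
- start_top (a point): Centre of the top of the green start button (28 mm across, top 82 mm above the work surface when up and 76 mm when fully down), in a black housing 44 mm across whose top is at 72 mm; pressed straight down.
- pan: Blue saucepan, 176 mm across, 75 mm high, standing on the hob's glass (rim about 136 mm above the work surface); origin at the centre of its underside. A steel handle reaches 220 mm from its centre along its -y axis, up to 146 mm above the work surface. To be left alone.
- ramekin: White ramekin bowl, 76 mm across, 45 mm high, on the table beside the panel; origin at the centre of its underside. To be left alone.
- spatula: Yellow-handled spatula, 260 mm long along its x, lying flat on the table; to be left alone.
- spice_jar: Spice jar with red cap, 44 mm across, 85 mm high; origin at the centre of its underside. To be left alone.
- mug: Blue mug, 80 mm across, 90 mm high; origin at the centre of its underside. To be left alone.

How it is judged:
By the outcome, as a careful person would: the job done as asked, in the order asked, and still so for the second after the job is handed in, with the robot touching nothing.
It also fails if it takes over 42 s, if anything falls off the work surface, if the arm or the gripper's body presses on something with over 40 N, if the wrist force passes 120 N, or if a joint passes its speed limit or range.

## Working session

There is one attempt and no reset: what is moved stays moved. The work goes in short steps, Python scripts to look and compute and a shell command to move; the robot and the scene stay as the last step left them, time stands still between calls to the robot, and variables do not carry over. Pictures are saved under pics/ and viewed, about 8 in all and at most 12, crops included, and the job is handed in when it is done.

```bash
mkdir -p pics; cat > h.py <<'E'
import numpy as np, cv2
from station import robot
def snap(n,f=None):
    P=robot.camera_params(n); im,d=robot.snapshot(n)
    if f: cv2.imwrite('pics/'+f,im[:,:,::-1])
    return im,d,P
def ray(P,uv):
    K=np.array(P['camera_matrix']);D=np.array(P['dist_coeffs']);T=np.array(P['T'])
    q=cv2.undistortPoints(np.array(uv,float).reshape(-1,1,2),K,D).reshape(-1,2)
    return T[:3,3],np.c_[q,np.ones(len(q))]@T[:3,:3].T
def onz(P,uv,z):
    o,r=ray(P,uv); z=np.broadcast_to(z,len(r)); return o+r*((z-o[2])/r[:,2])[:,None]
def blobs(im,lo,hi,amin=20):
    h=cv2.cvtColor(im,cv2.COLOR_RGB2HSV); m=cv2.inRange(h,np.array(lo),np.array(hi))
    n,l,s,c=cv2.connectedComponentsWithStats(m)
    return [(c[i],s[i,4]) for i in range(1,n) if s[i,4]>=amin]
E
python3 - <<'E'
from h import *
ims=[snap(n,n+'0.png')for n in('top','side')]
for im,d,P in ims: print(np.round(P['T'],3).tolist())
s=robot.read_state();print(s['time_s'],s['position'],np.round(s['orientation'],3).tolist(),s['force'],s['gripper_width'])
C={'blue':((100,120,60),(130,255,255)),'green':((45,100,50),(85,255,255)),'orange':((5,150,120),(19,255,255)),'yellow':((21,120,100),(35,255,255)),'red':((0,150,80),(4,255,255))}
for (im,d,P),n in zip(ims,('top','side')):
  for k,(a,b) in C.items():
    for c,A in blobs(im,a,b): 
      z=d[int(c[1]),int(c[0])]
      o,r=ray(P,[c]);print(n,k,c.round(1),A,(o+r[0]*z).round(3))
E
```

```text
[[-0.011, -0.977, 0.212, 0.333], [-1.0, 0.012, 0.003, 0.106], [-0.005, -0.212, -0.977, 1.265], [0.0, 0.0, 0.0, 1.0]]
[[0.98, -0.114, 0.166, 0.418], [-0.201, -0.553, 0.808, -0.746], [-0.001, -0.825, -0.565, 0.664], [0.0, 0.0, 0.0, 1.0]]
0.1 [ 0.21713457 -0.63860229  0.2357893 ] [[0.947, 0.322, -0.001], [0.322, -0.947, 0.001], [-0.0, -0.002, -1.0]] [ 0.18181793 -0.20591604  0.01204103] 1.0026119912836133
top blue [431.7 199.5] 3992 [ 0.567 -0.312  0.061]
top blue [306.4 205.3] 35 [ 0.557 -0.003  0.06 ]
top green [217.4  96.7] 8445 [0.858 0.221 0.031]
top green [331.7 239.5] 118 [ 0.469 -0.059  0.082]
top orange [182.5 134. ] 23 [0.762 0.315 0.01 ]
top orange [314.6 187.3] 33 [ 0.591 -0.019  0.112]
top yellow [221.1 133. ] 22 [0.758 0.211 0.027]
top yellow [317.  163.5] 40 [ 0.663 -0.033  0.062]
top yellow [132.2 285.4] 386 [0.369 0.429 0.017]
top red [268.1 149.5] 162 [0.694 0.089 0.085]
top red [304.3 173.1] 35 [ 0.638 -0.     0.061]
side blue [163.4   8.8] 37 [0.42  1.523 0.283]
side blue [155.8  20. ] 69 [0.377 1.534 0.228]
side blue [168.1  17.7] 63 [0.44  1.521 0.238]
side blue [1
[... 661 characters left out ...]
857 0.196 0.033]
side green [212.8 244.6] 110 [ 0.469 -0.068  0.083]
side orange [226.2  84.9] 202 [0.613 0.694 0.151]
side orange [306.2 188.2] 101 [0.763 0.206 0.009]
side orange [265.  218.9] 68 [ 0.589 -0.027  0.101]
side yellow [341.7 202.8] 316 [0.818 0.082 0.036]
side yellow [162.5 162.6] 249 [0.369 0.429 0.012]
side yellow [297.3 229.9] 42 [ 0.663 -0.032  0.063]
side red [233.1  62.3] 35 [0.645 0.734 0.219]
side red [216.9  61.6] 23 [0.588 0.735 0.225]
side red [228.   72.3] 103 [0.62  0.69  0.198]
side red [296.  193.3] 157 [0.692 0.081 0.084]
side red [364.6 214.3] 100 [0.877 0.06  0.006]
side red [328.6 218.9] 26 [0.777 0.059 0.008]
side red [283.  222.7] 29 [ 0.637 -0.005  0.066]
```

View pics/top0.png

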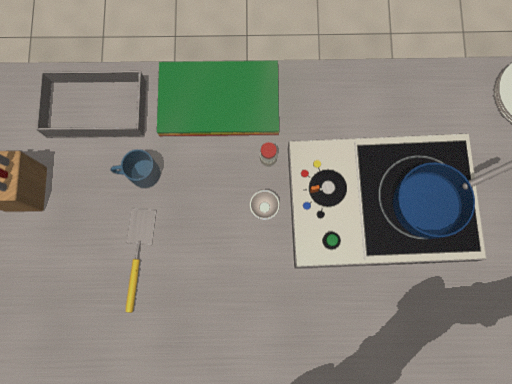

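View pics/side0.png

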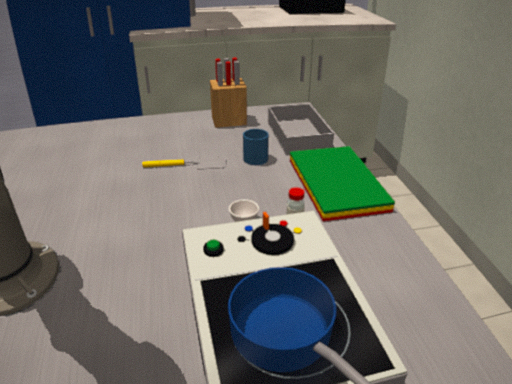

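The blue stud is at about +0.65 rad and the tab at about +0.17, so I push anticlockwise, from the +x side. First I move above the panel with the fingers closing, and take a close look there.

```bash
python3 -m inch '[[50,-39,0,0,0,0,0],[100,-77,0,0,0,0,0],[150,-116,0,0,0,0,0],[200,-155,0,0,0,0,0],[250,-193,0,0,0,0,0],[300,-232,0,0,0,0,0],[350,-271,0,0,0,0,0],[400,-309,0,0,0,0,0]]' 10
python3 -m inch '[[45,-35,0,0,0,-3,0],[90,-70,0,0,0,-6,0],[135,-105,0,0,0,-10,0],[160,-125,0,0,0,-14,0],[178,-138,0,0,0,-17,0],[178,-138,0,0,0,-20,0],[178,-138,0,0,0,-20,0]]'
python3 - <<'E'
from h import *
s=robot.read_state();print(s['time_s'],s['position'],np.round(s['orientation'],3).tolist(),s['force'],s['gripper_width'])
snap('wrist','w1.png')
E
```

```text
time_s: 1.1
position: [0.4941, -0.2205, 0.2366]
orientation: [[0.947, 0.322, -0.0], [0.322, -0.947, -0.0], [-0.0, 0.0, -1.0]]
force: [0.6, 0.1, -0.0]
gripper_width: 0.129
time_s: 1.98
position: [0.6173, -0.036, 0.2364]
orientation: [[0.781, 0.625, -0.001], [0.625, -0.781, -0.001], [-0.001, 0.0, -1.0]]
force: [0.7, -0.6, -0.3]
gripper_width: 0.011
1.975 [ 0.61734428 -0.03598991  0.23636931] [[0.781, 0.625, -0.001], [0.625, -0.781, -0.001], [-0.001, 0.0, -1.0]] [ 0.67246038 -0.56506983 -0.31705639] 0.010562083322255828
```

View pics/w1.png

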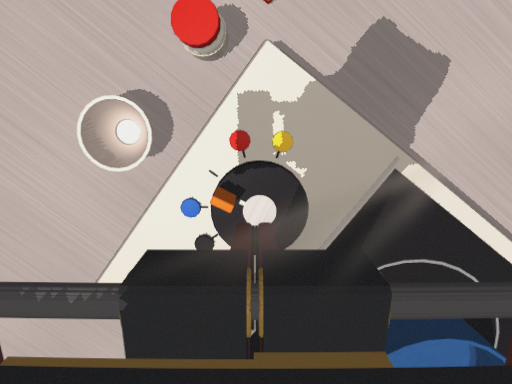

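The wrist view shows the blue stud at (190,207), red at (240,140), yellow at (283,141), the tab at about (225,199) and the dial cap at (259,210). The mapping is clear, so I fit the hob pose from the studs.

```bash
cat >> h.py <<'E'
C={'blue':((100,120,60),(130,255,255)),'orange':((5,150,100),(17,255,255)),'yellow':((21,120,100),(35,255,255)),'red':((0,150,80),(4,255,255)),'green':((45,100,50),(85,255,255))}
HOB={'blue':(-11.15,194.1),'red':(71.15,194.1),'yellow':(94.5,161.4)}
def dial(near=(.6,-.03)):
    im,d,P=snap('wrist'); W={}
    for k in('blue','red','yellow','orange'):
        b=[(c,A) for c,A in blobs(im,*C[k],60)]
        q=[(onz(P,[c],.065 if k!='orange' else .1105)[0],c,A) for c,A in b]
        q=[t for t in q if np.hypot(*(t[0][:2]-near))<.12 and t[2]<1500]
        for t in q: print(k,t[0].round(4),t[1].round(1),t[2])
        if q: W[k]=max(q,key=lambda t:t[2])[0][:2]
    ks=[k for k in HOB if k in W]
    h=np.array([complex(*HOB[k])/1000 for k in ks]);w=np.array([complex(*W[k]) for k in ks])
    a=np.vdot(h-h.mean(),w-w.mean());yaw=np.angle(a);t=w.mean()-np.exp(1j*yaw)*h.mean()
    res=abs(w-np.exp(1j*yaw)*h-t)*1000
    g=lambda x,y:t+np.exp(1j*yaw)*complex(x,y)/1000
    ax,bt=g(30,140),g(-100,140)
    tab=np.angle((complex(*W['orange'])-ax)/np.exp(1j*yaw)/1j) if 'orange' in W else None
    bl=np.angle((complex(*W['blue'])-ax)/np.exp(1j*yaw)/1j) if 'blue' in W else None
    print('yaw',yaw,'axis',ax,'button',bt,'res mm',res.round(1),'tab',tab,'blue',bl)
    return im,d,P,ax,yaw
E
python3 - <<'E'
from h import *
im,d,P,ax,yaw=dial()
h=cv2.cvtColor(im,cv2.COLOR_RGB2HSV);m=cv2.inRange(h,*map(np.array,C['orange']))
v,u=np.nonzero(m);k=(abs(u-225)<30)&(abs(v-199)<30);u,v=u[k],v[k]
o,r=ray(P,np.c_[u,v]);p=o+r*d[v,u][:,None]
t=p[p[:,2]>.106];print(len(p),len(t),t.mean(0))
c=t.mean(0);print('tab by depth',np.angle((complex(c[0],c[1])-ax)/np.exp(1j*yaw)/1j),abs(complex(c[0],c[1])-ax))
pc=np.linalg.svd(t[:,:2]-c[:2])[2][0];print('long axis dir',pc,np.angle(complex(*pc)/1j)-yaw)
print('cap',onz(P,[[259.5,210]],.0765)); print(P['T'][:3,3])
E
```

```text
blue [ 0.5569 -0.0032  0.065 ] [190.2 207.4] 278
red [ 6.384e-01 -6.000e-04  6.500e-02] [239.3 140.1] 316
yellow [ 0.6625 -0.0323  0.065 ] [282. 141.] 340
orange [ 0.5953 -0.0196  0.1105] [223.1 199.8] 426
yaw 0.031964325156418276 axis (0.5991289837719928-0.05589679184671545j) button (0.46919538979306036-0.060051446551735416j) res mm [0.6 0.2 0.5] tab 0.07181635653424463 blue 0.644308242058569
426 228 [ 0.59223853 -0.02059915  0.11016033]
tab by depth 0.16082136676783781 0.035963901565244906
long axis dir [-0.65599144 -0.75476833] 2.394132892480119
cap [[ 0.59976251 -0.05560136  0.0765    ]]
[0.66869745 0.0057609  0.38329557]
```

The fit is good: 0.6 mm residual, tab radius 36.0 mm, tab at 0.16 rad and target 0.65. I lower beside the tab and push most of the way.

```bash
python3 -m inch '[[18,-32,0,0,0,0,0],[18,-32,40,0,0,0,0],[18,-32,80,0,0,0,0],[18,-32,115,0,0,0,0],[18,-32,132,0,0,0,0],[18,-32,140,0,0,0,0],[18,-32,140,0,0,0,0]]'
python3 -m inch '[[-6,0,0,0,0,0,0],[-12,0,0,0,0,0,0],[-17,0,0,0,0,0,0],[-20,0,0,0,0,0,0],[-23,0,0,0,0,0,0],[-25,0,0,0,0,0,0],[-27,0,0,0,0,0,0],[-27,0,0,0,0,0,0]]'
cat >> h.py <<'E'
AX=complex(.5991,-.0559);YAW=.032
def tabang():
    im,d,P=snap('wrist');h=cv2.cvtColor(im,cv2.COLOR_RGB2HSV);m=cv2.inRange(h,*map(np.array,C['orange']))
    v,u=np.nonzero(m);o,r=ray(P,np.c_[u,v]);p=o+r*d[v,u][:,None]
    z=p[:,0]+1j*p[:,1]-AX;t=p[(abs(z)<.06)&(p[:,2]>.107)&(p[:,2]<.115)]
    if len(t)<20: print('few',len(t)); return im
    c=t.mean(0);z=complex(c[0],c[1])-AX
    print('tab n',len(t),c.round(4),'r',abs(z),'ang',np.angle(z/1j)-YAW); return im
E
python3 - <<'E'
from h import *
s=robot.read_state();z=complex(*s['position'][:2])-AX
print(s['time_s'],s['position'],s['force'])
im=tabang();cv2.imwrite('pics/w2.png',im[:,:,::-1])
E
```

```text
time_s: 2.95
position: [0.612, 0.0017, 0.0972]
orientation: [[0.78, 0.626, 0.001], [0.626, -0.78, -0.0], [0.001, 0.001, -1.0]]
force: [-0.2, -0.2, -0.4]
gripper_width: 0.006
time_s: 3.95
position: [0.5904, -0.0156, 0.0967]
orientation: [[0.78, 0.626, -0.0], [0.626, -0.78, -0.001], [-0.0, 0.0, -1.0]]
force: [1.3, 1.9, 0.9]
gripper_width: 0.011
3.95 [ 0.59043461 -0.01559782  0.09668738] [1.34813178 1.88212563 0.88117348]Traceback (most recent call last):
  File "<stdin>", line 4, in <module>
  File "h.py", line 40, in tabang
    v,u=np.nonzero(m);o,r=ray(P,np.c_[u,v]);p=o+r*d[v,u][:,None]
                          ~~~^^^^^^^^^^^^^^
  File "h.py", line 9, in ray
    q=cv2.undistortPoints(np.array(uv,float).reshape(-1,1,2),K,D).reshape(-1,2)
      ~~~~~~~~~~~~~~~~~~~^^^^^^^^^^^^^^^^^^^^^^^^^^^^^^^^^^^^^^^^
cv2.error: OpenCV(4.12.0) /io/opencv/modules/calib3d/src/undistort.dispatch.cpp:347: error: (-215:Assertion failed) CV_IS_MAT(_src) && CV_IS_MAT(_dst) && (_src->rows == 1 || _src->cols == 1) && (_dst->rows == 1 || _dst->cols == 1) && _src->cols + _src->rows - 1 == _dst->rows + _dst->cols - 1 && (CV_MAT_TYPE(_src->type) == CV_32FC2 || CV_MAT_TYPE(_src->type) == CV_64FC2) && (CV_MAT_TYPE(_dst->type) == CV_32FC2 || CV_MAT_TYPE(_dst->type) == CV_64FC2) in function 'cvUndistortPointsInternal'
```

The tab is hidden at this height, so I back off, rise and measure.

```bash
python3 -m inch '[[12,0,0,0,0,0,0],[15,0,0,0,0,0,0],[15,0,-45,0,0,0,0],[15,0,-95,0,0,0,0],[15,0,-135,0,0,0,0],[15,0,-135,0,0,0,0]]'
python3 - <<'E'
from h import *
s=robot.read_state();print(s['time_s'],s['position'],s['force'])
im=tabang();cv2.imwrite('pics/w2.png',im[:,:,::-1])
E
```

```text
time_s: 4.75
position: [0.6043, -0.0055, 0.2351]
orientation: [[0.78, 0.626, 0.006], [0.626, -0.78, -0.0], [0.005, 0.004, -1.0]]
force: [0.2, -0.3, -0.0]
gripper_width: 0.008
4.75 [ 0.60428903 -0.00552173  0.23510889] [ 0.18976626 -0.34697303 -0.0133744 ]
few 0
```

View pics/w2.png

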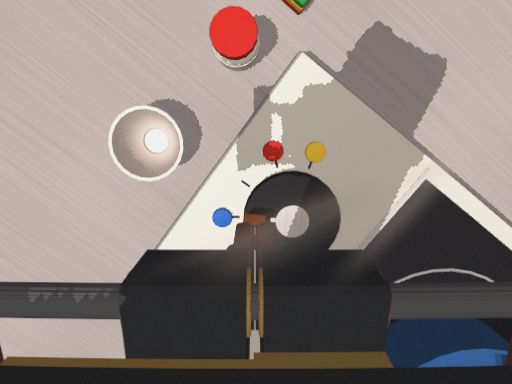

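Tab at (255,218), in shade and partly behind the fingertips. I move back 35 mm for a clear view.

```bash
python3 -m inch '[[-35,25,0,0,0,0,0],[-35,25,0,0,0,0,0],[-35,25,0,0,0,0,0]]'
sed -i "s/'orange':((5,150,100)/'orange':((4,150,50)/" h.py
python3 - <<'E'
from h import *
s=robot.read_state();print(s['time_s'],s['position'],s['force'])
dial()
im=tabang();cv2.imwrite('pics/w3.png',im[100:300,100:420,::-1])
E
```

```text
time_s: 5.18
position: [0.5899, -0.0469, 0.2303]
orientation: [[0.78, 0.626, -0.002], [0.626, -0.78, 0.0], [-0.002, -0.002, -1.0]]
force: [-0.9, 0.2, 0.9]
gripper_width: 0.005
5.175 [ 0.58994571 -0.04686561  0.23026555] [-0.90533832  0.24195451  0.85480701]
blue [ 0.5567 -0.0033  0.065 ] [197.  180.5] 309
red [ 0.6381 -0.0007  0.065 ] [248.8 109.2] 347
yellow [ 0.6623 -0.0323  0.065 ] [293.2 110.3] 370
orange [ 0.5823 -0.025   0.1105] [228.2 184.3] 430
yaw 0.03188272391002938 axis (0.5989218907224069-0.055949077181561335j) button (0.46898795815107114-0.060093129129544176j) res mm [0.6 0.3 0.5] tab 0.46260443113076466 blue 0.6437156138277453
tab n 227 [ 0.579  -0.026   0.1091] r 0.03597674498962485 ang 0.559393579841164
```

View pics/w3.png

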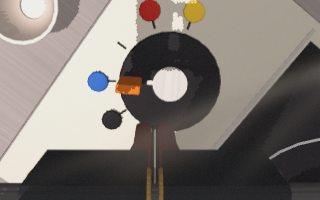

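```bash
python3 -m inch '[[33,-23,0,0,0,0,0],[33,-23,0,0,0,0,0],[33,-23,45,0,0,0,0],[33,-23,90,0,0,0,0],[33,-23,122,0,0,0,0],[33,-23,133,0,0,0,0],[33,-23,133,0,0,0,0],[33,-23,133,0,0,0,0]]'
python3 - <<'E'
from h import *
s=robot.read_state();z=complex(*s['position'][:2])-AX;x=complex(s['orientation'][0][0],s['orientation'][1][0])
print(s['time_s'],s['position'],'X',(z*x.conjugate()).real*1e3,'N',(z*x.conjugate()).imag*1e3,np.angle(x))
E
```

```text
time_s: 6.28
position: [0.603, -0.0083, 0.1001]
orientation: [[0.78, 0.626, 0.002], [0.626, -0.78, 0.0], [0.002, 0.001, -1.0]]
force: [-0.4, 0.6, 0.6]
gripper_width: 0.008
6.275 [ 0.60302371 -0.00830355  0.10013347] X 32.86960875009143 N 34.64675954687132 0.6768313443058911
```

```bash
python3 -m inch '[[-6,0,2,0,0,0,0],[-11,0,3,0,0,0,0],[-14,0,3,0,0,0,0],[-16,0,3,0,0,0,0],[-17.5,0,3,0,0,0,0],[-17.5,0,3,0,0,0,0],[-17.5,0,3,0,0,0,0]]'
python3 - <<'E'
from h import *
s=robot.read_state();z=complex(*s['position'][:2])-AX;x=complex(s['orientation'][0][0],s['orientation'][1][0])
print(s['time_s'],s['position'],'X',(z*x.conjugate()).real*1e3,'N',(z*x.conjugate()).imag*1e3,np.angle(x),s['force'])
E
```

```text
time_s: 7.15
position: [0.5885, -0.019, 0.0958]
orientation: [[0.779, 0.627, 0.0], [0.627, -0.779, 0.0], [0.0, -0.0, -1.0]]
force: [0.6, 3.1, 1.1]
gripper_width: 0.005
7.15 [ 0.5884992  -0.018957    0.09584972] X 14.88915297074949 N 35.432682138076345 0.6772480736722795 [0.5889361  3.08338562 1.10426563]
```

```bash
python3 -m inch '[[10,0,0,0,0,0,0],[15,0,0,0,0,0,0],[15,0,-45,0,0,0,0],[15,0,-95,0,0,0,0],[0,10,-135,0,0,0,0],[-20,25,-135,0,0,0,0],[-20,25,-135,0,0,0,0],[-20,25,-135,0,0,0,0]]'
python3 - <<'E'
from h import *
s=robot.read_state();print(s['time_s'],s['position'],s['force'])
dial()
im=tabang();cv2.imwrite('pics/w4.png',cv2.resize(im[100:300,130:400,::-1],None,fx=2,fy=2))
E
```

```text
time_s: 8.15
position: [0.5881, -0.0504, 0.23]
orientation: [[0.779, 0.627, -0.001], [0.627, -0.779, 0.001], [-0.001, -0.001, -1.0]]
force: [0.1, -0.1, 0.0]
gripper_width: 0.003
8.15 [ 0.58814889 -0.05036219  0.22997558] [ 0.10673461 -0.1127378   0.00352765]
blue [ 0.5566 -0.0033  0.065 ] [195.1 177. ] 309
red [ 0.6381 -0.0007  0.065 ] [247.  105.2] 356
yellow [ 0.6623 -0.0324  0.065 ] [291.7 106.5] 374
orange [ 0.5801 -0.0269  0.1105] [226.2 183.6] 427
yaw 0.03161160240832607 axis (0.5988875676286993-0.056005197931151524j) button (0.4689525162913083-0.06011402184433687j) res mm [0.6 0.2 0.4] tab 0.5407515299389305 blue 0.6443991429736982
tab n 242 [ 0.5767 -0.0278  0.1091] r 0.035921468639578125 ang 0.641654867429991
```

View pics/w4.png

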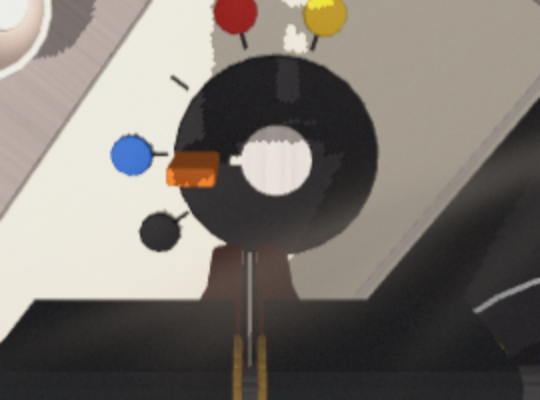

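The tab is now at 0.642 rad by depth, against 0.644 to 0.65 for blue, which is within about 1 mm at the stud circle. In the picture the tab (190,168) is in line with the blue stud (132,155) apart from height parallax. Next is the button.

```bash
python3 -m inch '[[-33,-22,0,0,0,0,0],[-66,-44,0,0,0,0,0],[-99,-67,0,0,0,0,0],[-99,-67,0,0,0,0,0],[-99,-67,50,0,0,0,0],[-99,-67,95,0,0,0,0],[-99,-67,110,0,0,0,0],[-99,-67,110,0,0,0,0]]'
python3 - <<'E'
from h import *
s=robot.read_state();print(s['time_s'],s['position'],s['force'])
E
```

```text
time_s: 9.25
position: [0.4696, -0.0606, 0.1203]
orientation: [[0.779, 0.627, -0.001], [0.627, -0.779, 0.001], [-0.001, -0.001, -1.0]]
force: [0.2, 1.2, 0.1]
gripper_width: 0.003
9.25 [ 0.46959021 -0.06058156  0.12028181] [0.23994261 1.16249158 0.06786197]
```

```bash
python3 -m inch '[[0,0,10,0,0,0,0],[0,0,18,0,0,0,0],[0,0,23,0,0,0,0],[0,0,26,0,0,0,0],[0,0,29,0,0,0,0],[0,0,31,0,0,0,0],[0,0,31,0,0,0,0],[0,0,31,0,0,0,0]]'
```

```text
time_s: 10.25
position: [0.4694, -0.0612, 0.0903]
orientation: [[0.78, 0.626, 0.0], [0.626, -0.78, -0.0], [-0.0, 0.0, -1.0]]
force: [-2.8, 0.0, 10.6]
gripper_width: 0.008
```

Force is 10.6 N and the tip is at 76.3 mm, so it is at about the bottom. I press a little further to be sure, then release and rise.

```bash
python3 -m inch '[[0,0,1,0,0,0,0],[0,0,2,0,0,0,0],[0,0,2,0,0,0,0]]'
python3 -m inch '[[0,0,-10,0,0,0,0],[0,0,-30,0,0,0,0],[0,0,-75,0,0,0,0],[0,0,-125,0,0,0,0],[0,0,-140,0,0,0,0],[35,25,-140,0,0,0,0],[70,50,-140,0,0,0,0],[70,50,-140,0,0,0,0]]'
python3 - <<'E'
from h import *
s=robot.read_state();print(s['time_s'],s['position'],s['force'])
dial();tabang()
im,d,P=snap('top','t9.png')
for c,A in blobs(im,*C['green']):
  if A<300: print('green',c,A,onz(P,[c],.082),d[int(c[1]),int(c[0])])
cv2.imwrite('pics/t9c.png',cv2.resize(im[110:280,230:500,::-1],None,fx=2,fy=2))
E
```

```text
time_s: 10.62
position: [0.4695, -0.0612, 0.0898]
orientation: [[0.78, 0.626, 0.0], [0.626, -0.78, -0.001], [-0.001, 0.001, -1.0]]
force: [-10.1, 1.1, 30.2]
gripper_width: 0.007
time_s: 11.62
position: [0.5568, -0.0557, 0.2263]
orientation: [[0.779, 0.627, -0.0], [0.627, -0.779, 0.001], [0.0, -0.001, -1.0]]
force: [-0.1, 0.2, 0.5]
gripper_width: 0.005
11.625 [ 0.55682556 -0.05572888  0.22630624] [-0.09698319  0.16479152  0.49169568]
blue [ 0.5563 -0.0033  0.065 ] [209.9 148.2] 336
red [ 0.6379 -0.0007  0.065 ] [264.4  72.5] 390
yellow [ 0.662  -0.0324  0.065 ] [310.5  73.9] 407
orange [ 0.5779 -0.0272  0.1105] [243.6 152.1] 364
yaw 0.031767007931020934 axis (0.5985928042494378-0.05600919649209962j) button (0.4686583930149948-0.06013821298015731j) res mm [0.6 0.1 0.4] tab 0.5897615965587839 blue 0.6448661948651961
tab n 249 [ 0.5767 -0.0279  0.1092] r 0.03584610366673173 ang 0.641789805757865
green [331.69747899 239.61344538] 119 [[ 0.46875012 -0.05914161  0.082     ]] 1.1853601
```

View pics/t9c.png

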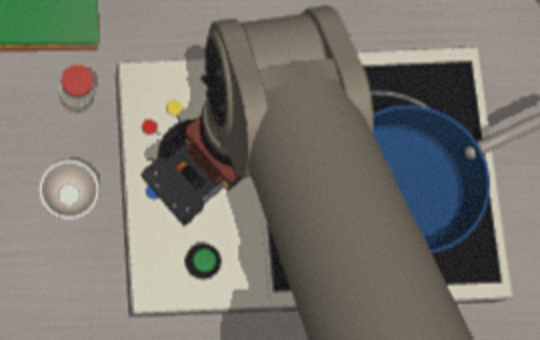

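The top view shows the button up at (204,260), with the pan, ramekin and jar unmoved. The tab still reads 0.642 rad and the robot is clear, so I hand in.

```bash
python3 -c "
from station import robot
print(robot.read_state()['force']);robot.job_done()"
```

```text
[-0.49529543  0.78477296  0.21258766]
the job is handed in; nothing more can be done
```

I turned the dial to the blue stud first, then pressed the green start button fully down and let it come up. I handed the job in at about 12 s.

- **Dial:** I pushed the tab anticlockwise in two pushes with the closed fingertips. It read 0.642 rad by depth, the same before and after the button press. The blue stud measured 0.644 rad (0.65 nominal), so the tab points within about 1 mm of it on the stud circle.
- **A check that disagreed:** a cruder tab reading, from the centre of its orange colour patch, gave 0.54–0.59 rad. That patch includes the tab's side face, so I relied on the depth reading of its top. Its 36 mm radius and the finger's position at contact both agreed with that.
- **Button:** the fingertip stopped at about 76 mm, the fully-down height, with the force rising to 30 N against the 5 N needed. I saw the button clear in the top view afterwards, but did not measure its height to confirm it was fully up.
- **Rest of the scene:** the pan, ramekin and spice jar looked unmoved in the last picture. I did not check the mug and spatula again. At hand-in the arm was clear of everything, with under 1 N on the tool.

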